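Prop the bottle bin's flap and take out the jar

ROBOT

A 6-joint arm with a two-finger parallel gripper is mounted at the origin on the work surface. World frame = base frame: x ahead of the robot, y to its left, z up, the work surface at z = 0. Lengths are in m, angles in rad, forces in N, time in s.
With the tool pointing down it reaches from about 0.275 to 0.85 m from the base axis. Payload 5.2 kg.
Tool frame: the origin (TCP) lies between the finger pads; the fingertips stand 25 mm ahead of it and the grasp point (between the pads) lies 6 mm ahead of it; z points along the fingers, y is the direction in which the jaws open and shut (so a half turn about z gives the same grasp; the last joint's range is limited). The gripper opens to 85 mm and grips with 20 to 120 N. Pads are 22 mm wide; open, the fingers measure 114 mm over their backs; the gripper's body (76 mm by 85 mm) begins 54 mm behind the grasp point. The pads swing forward as they close: fully open they stand 13 mm farther back than shut.
Start: joints at [1.02, 0.259, 1.535, -0, 1.348, -0.203], TCP at [0.187, 0.517, 0.256] pointing down, gripper open.
Joint ranges: [-3.14, 3.14], [-0.91, 2.08], [0.19, 2.58], [-1.22, 4.36], [0.22, 2.71], [-3.12, 3.12]. Speed limits (rad/s): [2.57, 2.57, 3.14, 3.14, 3.14, 3.14].

INTERFACE

Orientations are given as a unit quaternion [x, y, z, w].
In Python, from bench import manip gives the robot as it stands.
- The arm moves only by the tool arm_command, never from a script. Its arguments are lists of equal length, an entry for each row: "delta_pos": the shift along the tool's x, y, z in mm, a list of three; "turn": the turn about the tool's z in degrees; "claw": the opening, from 0 (shut) to 1 (fully open). A call has 1 to 20 rows; each row shifts and turns the commanded pose from where the row before left it, along the tool's axes as they then stand; what a row does not reach is not made up. A row lasts 1/10 s, in which the tool goes at most 50 mm and 8.59 degrees, less where a joint would pass 70% of its speed; a pose out of reach is approached as far as the arm can. A call is refused whole if a number of a shift passes 50 or a number of a turn 8.59, either way. A call with a gripper value outside its range is refused whole. The fingers move at their own pace and stop on an object; "force" is the grip in N (left out, the last holds). Time passes only in rows, so rows that do not move let the fingers close. It gives the time, the measured TCP pose, the force and the opening at its end, in the units of the state.
- manip.get_obs(): the state, without advancing time (a new reading comes with each control period).
- manip.capture(name): name is "scene" or "top" or "wrist"; returns (picture, depth): 384x512x3 uint8, red, green, blue; 384x512 float32, m along the optical axis (not along the pixel's ray), 0 where there is no reading.
- manip.camera_model(name): a dict with "mtx" (3x3 intrinsics, pixels), "xyz" and "attitude" of the camera in the world. Camera axes: x right, y up, looking along -z (the intrinsics and any distortion apply to the point x, -y, -z); pixel columns grow to the right and rows downward; lengths in m; the calibration is good to about 2 mm. A picture is of the moment at which its call begins: read the wrist's pose just before it. camera_model takes no time and is no camera call; for the wrist camera it gives the pose at the moment of the call.
- manip.hand_in(): hands the job in, once; it reports no verdict.
Trained networks look in the newest picture that a camera, given by its name, has taken for a name from the list of things; names that differ only in an ending like _2 or _b are one class to them, and where a whole thing is asked for, a point or a joint stands for the part that bears it (a point fixed in the world has none). Each returns a list of dicts, best first, with "p" (0 to 1); they miss things now and then, are a little off and sometimes report something else, mostly with a low value. They report only what shows in the picture. A call takes as long as a camera call. They do not tell look-alikes from the thing itself.
- manip.look_for(camera, label): "uv" ([column, row] in pixels, amid what is visible of it).
- manip.mark_of(camera, label): "uv" ([column, row] in pixels: a listed point, or the origin of a listed thing).
The state is a dict: "time_s": time; "joint_positions": joint angles; "qd": joint speeds; "effort": joint torques, N m; "position": TCP position; "tcp_rot": TCP orientation; "wrist_force": force on the tool from outside, world axes, zero at the start; "wrist_torque": the same for the moment, N m; "grip_width": finger opening in m.
Only numpy, scipy, OpenCV 4.12 (cv2) and the standard library are available. Lean on these libraries where they do the work, as an engineer would, in place of code of your own. Each camera call takes 0.05 s, during which the arm holds its last target. There are 200 camera calls.

TASK

The bottle bin on the laboratory desk has a clear flap that springs shut. Push its lever across with the tall solid metal block and leave the block standing on the desk against the lever's pin, so that the flap stays wide open, about upright; then lift the squat wide jar out of the bin and stand it upright on the bin's low side shelf. Leave the flap propped open and the jar standing free.

Things in the scene. Friction and masses are not known exactly. Their poses are not given: they have to be found in the camera images.
- bin: Grey bin fixed to the desk, outside 190 x 250 x 105 mm high (x,y,z), walls and floor 5; origin under its centre, front wall x=-95 faces the robot. Clear flap 240 long on top, hinged on an axle along x at y=-120, z=112; opens up and over to -y. On its +y side a low tray, the side shelf: inside x -65..65, y 130..260, floor top z=5, rims 18 high. Two amber bottles stand inside the bin.
- pin (a point): Steel pin, 10 mm thick, on the tip of the flap's 75 mm lever, in front of the bin; runs along bin x from -110 (lever) to -190; this point at x=-160. Its z axis tilts with the flap: 0 shut, 90 deg upright, stop 103. Bin frame: shut y=-173, z=59; swings under the axle to y=-67, z=59 at 90 deg; lowest z=37. Pushing it to bin +y opens the flap: about 2 N at first, 1.3 N to hold; it springs back.
- block: Tall solid aluminium block, 50 x 50 x 115 mm, about 0.75 kg, standing on the desk to the right of the bin; origin at the centre of its underside, z up. Standing against the pin, its weight holds the flap open; centred at bin x=-160 it clears the lever rod. A lower cardboard carton, 62 x 50 x 70 mm, stands near it and is too light for this.
- jar: Squat amber screw-cap jar, 46 mm diameter, 80 mm high, about 0.14 kg, standing on the bin's floor; origin at the centre of its underside, z up. The other bottle in the bin is slimmer and taller (32 mm diameter, 94 mm high).
There are look-alikes about, which are no part of the job. Leave any purple look-alike of the block alone.

How it is judged:
By the outcome, as a careful person would: the job done as asked, in the order asked, and still so for the second after the job is handed in, with the robot touching nothing.
It also fails if it takes over 64 s, if anything falls off the work surface, if the arm or the gripper's body presses on something with over 40 N, if the wrist force passes 120 N, or if a joint passes its speed limit or range.

## Working session

There is one attempt and no reset: what is moved stays moved. The work goes in short steps, Python scripts to look and compute and a tool call to move; the robot and the scene stay as the last step left them, time stands still between calls to the robot, and variables do not carry over. Pictures are saved under pics/ and viewed, about 8 in all and at most 12, crops included, and the job is handed in when it is done.

Besides the shell and the picture viewer there is one more tool, called after "Call:" as a command line: name --pt "numbers of a row" for each row, then --argument value for the rest. arm_command: Moves the arm, as the interface text tells. Its arguments: {"type":"object","properties":{"delta_pos":{"type":"array","items":{"type":"array","items":{"type":"number"}}},"turn":{"type":"array","items":{"type":"number"}},"claw":{"type":"array","items":{"type":"number"}},"force":{"type":"number"}},"required":["delta_pos","turn","claw"]}

```bash
ls; mkdir -p pics; cat > h.py <<'E'
import numpy as np, cv2
from scipy.spatial.transform import Rotation as R
from bench import manip
def cap(n,f=None):
    cm=manip.camera_model(n); im,d=manip.capture(n)
    if f: cv2.imwrite('pics/'+f,im[:,:,::-1])
    return im,d,cm
def rot(a):
    a=np.array(a); return R.from_quat(a).as_matrix() if a.size==4 else a
def cloud(d,cm):
    K=np.array(cm['mtx']); v,u=np.mgrid[:d.shape[0],:d.shape[1]]
    p=np.stack([(u-K[0,2])/K[0,0]*d,-(v-K[1,2])/K[1,1]*d,-d],-1)
    return p@rot(cm['attitude']).T+np.array(cm['xyz'])
E
python3 - <<'E'
from h import *
o=manip.get_obs(); print({k:np.round(v,3) for k,v in o.items()})
for n in ['scene','top']:
    im,d,cm=cap(n,n+'0.png'); print(n,cm)
    P=cloud(d,cm); np.save(n+'.npy',P)
    for l in ['bin','pin','block','jar']:
        for f in (manip.look_for,manip.mark_of):
            for r in f(n,l)[:4]:
                u,v=np.round(r['uv']).astype(int); print(f.__name__,l,round(r['p'],2),u,v,np.round(P[v,u],3) if 0<=v<384 and 0<=u<512 else '')
a=cv2.imread('pics/scene0.png');b=cv2.imread('pics/top0.png')
E
```

```text
pics
{'time_s': np.float64(0.0), 'joint_positions': array([ 1.02 ,  0.259,  1.536,  0.   ,  1.348, -0.203]), 'qd': array([-0.001, -0.001,  0.001, -0.   , -0.   ,  0.002]), 'effort': array([-1.0000e-03, -4.4604e+01, -2.9057e+01, -0.0000e+00,  1.2000e-02,
       -0.0000e+00]), 'position': array([0.187, 0.517, 0.255]), 'tcp_rot': array([ 0.173,  0.985, -0.001, -0.   ]), 'wrist_force': array([-0.563,  0.113,  0.187]), 'wrist_torque': array([-0.022, -0.021, -0.017]), 'grip_width': np.float64(0.086)}
scene {'mtx': array([[403.71899597,   0.        , 248.58052245],
       [  0.        , 403.71899597, 200.10431988],
       [  0.        ,   0.        ,   1.        ]]), 'xyz': array([1.1671935 , 0.32511513, 0.54974432]), 'attitude': array([0.21785224, 0.44940305, 0.78127742, 0.37441005])}
call bin 0.82 328 282 [0.698 0.116 0.109]
call bin 0.97 302 285 [0.708 0.075 0.087]
call pin 0.77 310 243 [0.627 0.039 0.112]
call pin 0.96 263 203 [ 0.499 -0.163  0.063]
call block 0.62 166 165 [ 0.535 -0.462  0.087]
call block 0.57 207 173 [ 0.489 -0.355  0.079]
call block 0.68 206 193 [ 0.494 -0.358  0.02 ]
call block 0.63 170 187 [ 0.591 -0.386  0.069]
call jar 0.45 292 282 [0.711 0.057 0.086]
top {'mtx': array([[489.16034423,   0.        , 252.16045804],
       [  0.        , 489.16034423, 196.16792737],
       [  0.        ,   0.        ,   1.        ]]), 'xyz': array([ 0.46373291, -0.17369692,  1.21669121]), 'attitude': array([ 0.02768831, -0.00422834, -0.69701091,  0.71651327])}
call bin 0.78 169 158 [0.595 0.056 0.111]
call bin 0.7 190 156 [0.602 0.009 0.107]
call pin 0.64 182 149 [0.617 0.027 0.11 ]
call pin 0.94 262 210 [ 0.484 -0.158  0.003]
call block 0.78 400 202 [ 0.509 -0.467  0.114]
call block 0.73 356 223 [ 0.459 -0.37   0.114]
call block 0.62 182 149 [0.617 0.027 0.11 ]
call block 0.79 350 221 [ 0.463 -0.357  0.111]
call block 0.62 392 201 [ 0.511 -0.45   0.111]
```

View pics/scene0.png

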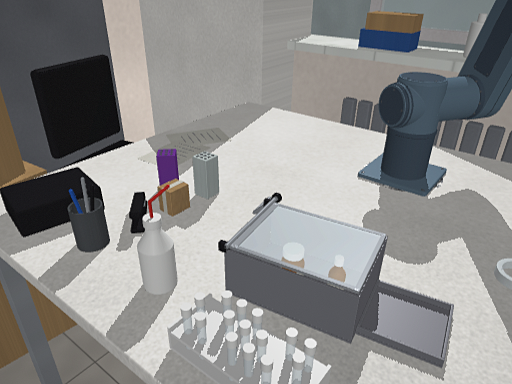

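View pics/top0.png

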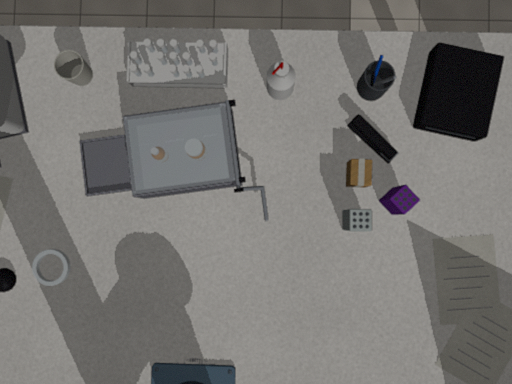

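The scene view shows the block as the grey dotted one at (206,173), with the purple look-alike at (167,165) and the carton at (174,197). In the top view the block is at (360,220), the jar cap at (194,148), the slim bottle at (157,152), the lever and pin around (240..265,188..218), and the shelf at (106,165).

```bash
python3 - <<'E'
from h import *
P=np.load('top.npy')
def rect(box,lo,hi,label):
    u0,v0,u1,v1=box; q=P[v0:v1,u0:u1].reshape(-1,3); q=q[(q[:,2]>lo)&(q[:,2]<hi)]
    c,s,a=cv2.minAreaRect(q[:,:2].astype(np.float32)); print(label,len(q),np.round(c,4),np.round(s,4),round(a,2),'medz',np.round(np.median(q[:,2]),4), 'mean',np.round(q[:,:2].mean(0),4)); return
rect((340,200,380,240),.108,.125,'block')
rect((340,150,380,190),.06,.08,'carton')
rect((375,180,425,220),.108,.125,'purple')
rect((75,125,130,205),.012,.024,'tray rim')
rect((75,95,228,205),.098,.108,'bin')
rect((110,95,240,205),.098,.125,'bin2')
rect((228,175,275,225),.03,.1,'lever/pin')
rect((255,180,275,225),.03,.1,'pin')
q=P[180:225,255:272]; 
for v in range(182,224,4): print(v,np.round(P[v,258:270,2],3))
q=P[140:158,186:204]; print(np.round(q[::3,::3,2],3)); 
rect((182,138,206,160),.06,.09,'jar')
q=P[142:165,148:168]; print(np.round(q[::4,::4,2],3))
E
```

```text
block 517 [ 0.4662 -0.3796] [0.0494 0.0496] 1.62 medz 0.1147 mean [ 0.4662 -0.3795]
carton 587 [ 0.5782 -0.3878] [0.0504 0.062 ] 88.98 medz 0.0698 mean [ 0.5781 -0.3868]
purple 511 [ 0.5155 -0.4777] [0.0504 0.0506] 43.49 medz 0.1146 mean [ 0.5152 -0.477 ]
tray rim 347 [0.585  0.2352] [0.1408 0.1181] 8.62 medz 0.0175 mean [0.5847 0.2566]
bin 712 [0.6172 0.0366] [0.191  0.2405] 8.98 medz 0.1064 mean [0.6032 0.0516]
bin2 8951 [0.6168 0.031 ] [0.2118 0.262 ] 4.76 medz 0.1116 mean [0.6165 0.0277]
lever/pin 230 [ 0.5187 -0.1415] [0.1252 0.0559] 49.07 medz 0.0641 mean [ 0.5129 -0.149 ]
pin 172 [ 0.4994 -0.1575] [0.0828 0.0218] 9.66 medz 0.0637 mean [ 0.5047 -0.161 ]
182 [-0.002 -0.003 -0.002 -0.002 -0.002  0.004  0.    -0.001  0.001 -0.001
  0.001 -0.005]
186 [ 0.074  0.069  0.067  0.062  0.063  0.065  0.001 -0.003  0.003  0.005
 -0.003 -0.002]
190 [-0.001 -0.002  0.004  0.062  0.067  0.059  0.063 -0.001  0.001  0.002
 -0.    -0.002]
194 [-0.004  0.001  0.001  0.061  0.063  0.064  0.063  0.064 -0.002 -0.
  0.002 -0.001]
198 [ 0.004 -0.002  0.001  0.     0.061  0.07   0.063  0.06   0.006  0.
[... 474 characters left out ...]
222 [-0.004 -0.001  0.002  0.004  0.001 -0.003 -0.001 -0.002 -0.002  0.001
 -0.003 -0.   ]
[[0.112 0.111 0.111 0.113 0.11  0.112]
 [0.112 0.109 0.112 0.112 0.112 0.11 ]
 [0.108 0.113 0.111 0.109 0.112 1.217]
 [0.111 0.111 0.113 0.11  0.113 0.11 ]
 [0.109 0.111 0.111 0.114 0.114 0.108]
 [0.11  0.112 0.113 0.112 0.109 0.109]]
jar 0 [0. 0.] [0. 0.] 0.0 medz nan mean [nan nan]
[[0.109 0.114 0.11  0.112 0.111]
 [0.111 0.113 0.109 0.112 0.115]
 [0.109 0.11  0.112 0.111 0.113]
 [0.109 0.113 0.109 0.112 0.11 ]
 [0.11  0.111 0.112 0.11  0.109]
 [0.114 0.113 0.109 0.113 0.113]]
  return _methods._mean(a, axis=axis, dtype=dtype,
  ret = ret.dtype.type(ret / rcount)
<stdin>:5: RuntimeWarning: Mean of empty slice.
  ret = um.true_divide(
```

```bash
python3 - <<'E'
from h import *
P=np.load('top.npy')
def sel(box,lo,hi):
    u0,v0,u1,v1=box; q=P[v0:v1,u0:u1].reshape(-1,3); return q[(q[:,2]>lo)&(q[:,2]<hi)]
b=sel((75,95,228,205),.098,.1085); pin=sel((255,188,275,225),.05,.075); t=sel((75,125,130,205),.012,.024)
pc=pin[:,:2]-pin[:,:2].mean(0); w=np.linalg.svd(pc)[2][0]; print('pin yaw',np.degrees(np.arctan(w[1]/w[0])))
for yaw in (8.0,8.6,9.0,9.4):
    a=np.radians(yaw); M=np.array([[np.cos(a),np.sin(a)],[-np.sin(a),np.cos(a)]])
    for n,q in (('bin',b),('pin',pin),('tray',t)):
        r=q[:,:2]@M.T; print(yaw,n,np.round(np.percentile(r,[0,1,50,99,100],axis=0).T*1000,1).tolist())
E
```

```text
pin yaw 10.626719039848703
8.0 bin [[519.2, 519.9, 602.4, 712.1, 713.4], [-168.2, -158.7, -28.6, 69.5, 71.5]]
8.0 pin [[431.6, 431.9, 471.8, 508.1, 508.5], [-237.0, -236.6, -231.3, -221.8, -215.9]]
8.0 tray [[541.3, 541.7, 618.7, 682.3, 683.0], [93.1, 96.7, 187.5, 209.4, 211.0]]
8.6 bin [[519.7, 520.1, 602.0, 710.9, 711.7], [-175.7, -166.0, -35.2, 62.8, 64.5]]
8.6 pin [[429.1, 429.5, 469.3, 505.7, 506.2], [-241.6, -241.3, -236.2, -227.1, -221.2]]
8.6 tray [[543.2, 543.6, 620.8, 683.7, 684.1], [86.0, 90.2, 181.7, 202.8, 204.1]]
9.0 bin [[519.9, 520.1, 601.6, 710.0, 710.8], [-180.6, -170.5, -39.2, 58.3, 59.9]]
9.0 pin [[427.4, 427.8, 467.7, 504.1, 504.6], [-244.6, -244.4, -239.4, -230.6, -224.7]]
9.0 tray [[544.3, 544.6, 622.1, 684.6, 685.2], [81.3, 85.7, 176.9, 198.5, 199.5]]
9.4 bin [[519.0, 519.5, 601.5, 709.6, 710.6], [-185.6, -174.9, -43.1, 54.1, 56.2]]
9.4 pin [[425.7, 426.1, 465.9, 502.4, 502.9], [-247.8, -247.6, -242.7, -234.1, -228.2]]
9.4 tray [[545.4, 545.6, 623.4, 685.4, 686.4], [76.5, 81.1, 172.3, 194.4, 194.9]]
```

```bash
cat >> h.py <<'E'
B0=np.array([.6179,.0315]); BY=9.0
def b2w(x,y): a=np.radians(BY); return B0+np.array([np.cos(a)*x-np.sin(a)*y,np.sin(a)*x+np.cos(a)*y])
def w2b(p): a=np.radians(BY); p=np.asarray(p)[...,:2]-B0; return p@np.array([[np.cos(a),-np.sin(a)],[np.sin(a),np.cos(a)]])
def yaw(o): m=R.from_quat(o['tcp_rot']).as_matrix(); return np.degrees(np.arctan2(m[1,1],m[0,1]))
def plan(*wps):
    """wps: (world x,y,z m, yaw deg of tool y); prints turn then tool-axis shift in mm, in order"""
    o=manip.get_obs(); p=np.array(o['position']); y=yaw(o); print('t',round(o['time_s'],2),'at',np.round(p,4),'yaw',round(y,2))
    for w in wps:
        q=np.array(w[:3]); t=np.radians(w[3]); ey=np.array([np.cos(t),np.sin(t),0]); ez=np.array([0,0,-1]); ex=np.cross(ey,ez)
        d=q-p; print('turn',round(-(w[3]-y),1),'shift',np.round([d@ex*1e3,d@ey*1e3,d@ez*1e3],1)); p,y=q,w[3]
E
python3 -c "
from h import *
plan((.466,-.380,.256,91.6))"
```

```text
t 0.9 at [0.1874 0.5171 0.2564] yaw 70.07
turn -21.5 shift [-2.534e+02 -9.045e+02  4.000e-01]
```

Call:
arm_command --pt "0 0 0" --pt "0 0 0" --pt "-3 -10 0" --pt "-8 -30 0" --pt "-11 -40 0" --pt "-11 -40 0" --pt "-11 -40 0" --pt "-11 -40 0" --pt "-11 -40 0" --pt "-11 -40 0" --pt "-11 -40 0" --pt "-11 -40 0" --pt "-11 -40 0" --pt "-11 -40 0" --pt "-11 -40 0" --pt "-11 -40 0" --pt "-11 -40 0" --pt "-11 -40 0" --pt "-11 -40 0" --pt "-11 -40 0" --turn '[-7,-7,-7.5,0,0,0,0,0,0,0,0,0,0,0,0,0,0,0,0,0]' --claw '[1,1,1,1,1,1,1,1,1,1,1,1,1,1,1,1,1,1,1,1]'

```text
time_s: 2.9
position: [0.3919, -0.1598, 0.2565]
tcp_rot: [-0.013, 1.0, -0.0, 0.0]
wrist_force: [0.6, 1.0, -0.0]
grip_width: 0.0854
```

Call:
arm_command --pt "-11 -40 0" --pt "-11 -40 0" --pt "-11 -40 0" --pt "-11 -40 0" --pt "-10 -30 0" --pt "-5 -20 0" --pt "0 0 0" --pt "0 0 0" --turn '[0,0,0,0,0,0,0,0]' --claw '[1,1,1,1,1,1,1,1]'

```text
time_s: 3.7
position: [0.4562, -0.3659, 0.2558]
tcp_rot: [-0.013, 1.0, 0.001, -0.0]
wrist_force: [0.1, 0.7, -0.6]
grip_width: 0.0852
```

```bash
python3 - <<'E'
from h import *
plan((.466,-.380,.100,91.6))
im,d,cm=cap('wrist','w1.png'); P=cloud(d,cm)
m=(abs(P[...,2]-.114)<.008); n,l,s,c=cv2.connectedComponentsWithStats(m.astype(np.uint8))
for i in range(1,n):
    if s[i,4]>1500:
        q=P[l==i][:,:2].astype(np.float32); print(s[i],cv2.minAreaRect(q))
E
```

```text
t 3.7 at [ 0.4562 -0.3659  0.2558] yaw 91.54
turn -0.1 shift [ -9.4 -14.4 155.8]
[ 212  169   52   52 2589] ((0.46678876876831055, -0.37955692410469055), (0.050221845507621765, 0.049999285489320755), 0.8410636782646179)
[ 108  206   69   56 1999] ((0.5155860185623169, -0.4767571985721588), (0.04937661066651344, 0.050674110651016235), 43.79263687133789)
[ 476  250   36  107 2376] ((0.593309760093689, -0.08904152363538742), (0.14647741615772247, 0.03657988831400871), 16.011417388916016)
```

Call:
arm_command --pt "-10 -14 0" --pt "0 0 30" --pt "0 0 40" --pt "0 0 40" --pt "0 0 30" --pt "0 0 16" --pt "0 0 0" --pt "0 0 0" --pt "0 0 0" --pt "0 0 0" --pt "0 0 0" --pt "0 0 0" --pt "0 0 0" --pt "0 0 0" --turn '[0,0,0,0,0,0,0,0,0,0,0,0,0,0]' --claw '[1,1,1,1,1,1,1,0.3,0.3,0.3,0.3,0.3,0.3,0.3]' --force 60

```text
time_s: 5.15
position: [0.4676, -0.3803, 0.1024]
tcp_rot: [-0.014, 1.0, -0.001, 0.001]
wrist_force: [-0.0, 2.3, 5.9]
grip_width: 0.0495
```

Call:
arm_command --pt "0 0 -5" --pt "0 0 -15" --pt "0 0 -10" --pt "0 0 0" --turn '[0,0,0,0]' --claw '[0.3,0.3,0.3,0.3]'

```text
time_s: 5.55
position: [0.4673, -0.3805, 0.1315]
tcp_rot: [-0.014, 1.0, -0.001, 0.001]
wrist_force: [0.4, -0.6, -8.9]
grip_width: 0.0489
```

```bash
python3 - <<'E'
from h import *
a=b2w(-160,0) if 0 else None
f=lambda y:b2w(-.160,y)
print(f(-.23),f(-.092))
plan((*f(-.23),.13,99),(*f(-.23),.105,99),(*f(-.092),.105,99),(*f(-.092),.10,99))
E
```

```text
[ 0.49584979 -0.22069783] [ 0.47426184 -0.08439684]
t 5.55 at [ 0.4673 -0.3805  0.1315] yaw 91.57
turn -7.4 shift [-53.2 153.4   1.5]
turn 0 shift [ 0.  0. 25.]
turn 0 shift [  0. 138.   0.]
turn 0 shift [0. 0. 5.]
```

Call:
arm_command --pt "0 0 0" --pt "-7 20 0" --pt "-12 35 0" --pt "-12 35 0" --pt "-12 33 0" --pt "-7 20 0" --pt "-3 10 0" --pt "0 0 15" --pt "0 0 11" --pt "0 0 0" --pt "0 0 0" --turn '[-7.4,0,0,0,0,0,0,0,0,0,0]' --claw '[0.3,0.3,0.3,0.3,0.3,0.3,0.3,0.3,0.3,0.3,0.3]'

```text
time_s: 6.65
position: [0.495, -0.221, 0.1039]
tcp_rot: [-0.078, 0.997, 0.0, -0.0]
wrist_force: [-0.1, 0.7, -8.8]
grip_width: 0.0491
```

```bash
python3 - <<'E'
from h import *
f=lambda y:b2w(-.160,y)
plan((*f(-.092),.106,99))
im,d,cm=cap('top','t1.png'); im2,_,_=cap('scene'); cv2.imwrite('pics/a1.png',np.hstack([im[100:300,180:400],im2[100:300,140:360]])[:,:,::-1].repeat(1,0))
P=cloud(d,cm); m=(abs(P[...,2]-.063)<.012); m[:,:255]=0; m[:180]=0;m[228:]=0;m[:,285:]=0
q=w2b(P[m]); print(len(q),np.round(np.percentile(q,[1,50,99],axis=0),3))
E
```

```text
t 6.65 at [ 0.495  -0.221   0.1039] yaw 98.92
turn -0.1 shift [ -0.9 138.1  -2.1]
28 [[-0.188 -0.179]
 [-0.18  -0.174]
 [-0.106 -0.166]]
```

View pics/a1.png

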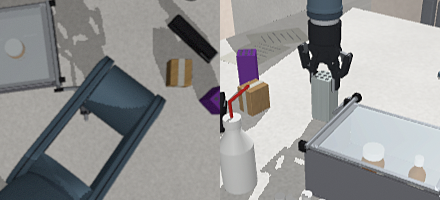

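The gripper holds the block upright at the -y side of the pin, seen in the right half at about (325,95), so I'll push next.

Call:
arm_command --pt "-1 5 -2" --pt "0 10 0" --pt "0 10 0" --pt "0 10 0" --pt "0 10 0" --pt "0 10 0" --pt "0 10 0" --pt "0 10 0" --pt "0 10 0" --pt "0 10 0" --pt "0 10 0" --pt "0 10 0" --pt "0 10 0" --pt "0 8 0" --pt "0 5 0" --pt "0 0 0" --pt "0 0 0" --turn '[0,0,0,0,0,0,0,0,0,0,0,0,0,0,0,0,0]' --claw '[0.3,0.3,0.3,0.3,0.3,0.3,0.3,0.3,0.3,0.3,0.3,0.3,0.3,0.3,0.3,0.3,0.3]'

```text
time_s: 8.45
position: [0.4745, -0.0838, 0.1061]
tcp_rot: [-0.078, 0.997, 0.0, -0.0]
wrist_force: [0.0, -1.6, -8.3]
grip_width: 0.0494
```

```bash
python3 - <<'E'
from h import *
o=manip.get_obs(); print(o['position'],w2b(o['position']),yaw(o),o['wrist_force'])
im,d,cm=cap('scene','s2.png'); P=cloud(d,cm)
b=w2b(P.reshape(-1,3)); z=P[...,2].ravel()
m=(abs(b[:,0])<.08)&(z>.17)&(z<.34)&(abs(b[:,1]+.12)<.09); print(m.sum())
if m.sum()>100:
    for lo in np.arange(.17,.34,.03):
        k=m&(z>lo)&(z<lo+.03); print(lo,k.sum(),np.median(b[k,1]))
    k=np.polyfit(z[m],b[m,1],1); print('angle',90-np.degrees(np.arctan(k[0])))
E
```

```text
[ 0.47447523 -0.08375398  0.10607913] [-0.15968867 -0.09139844] 98.983247252222 [ 3.60351052e-03 -1.64284276e+00 -8.25396644e+00]
4247
0.17 652 -0.12666689067714273
0.2 701 -0.1303020830168716
0.23 734 -0.13393256151003524
0.26 764 -0.1376334964977095
0.29000000000000004 822 -0.1413247915303241
0.32 574 -0.1444066312660759
angle 96.95426041228389
```

View pics/s2.png

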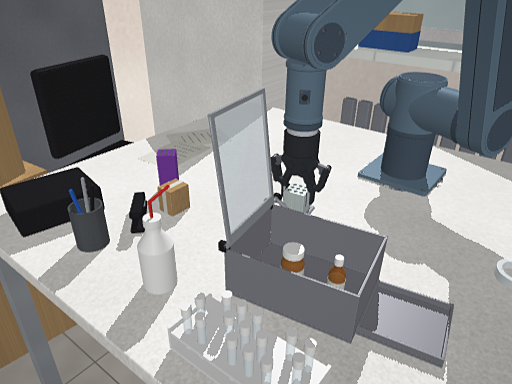

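The flap now stands at about 97°, seen at (245,165), with the block behind the bin's front corner. I'll lower the block, release it and lift away.

Call:
arm_command --pt "0 0 2" --pt "0 0 2" --pt "0 0 0" --pt "0 0 0" --pt "0 0 0" --pt "0 0 0" --pt "0 0 0" --pt "0 0 0" --pt "0 0 -5" --pt "0 0 -10" --pt "0 0 -25" --pt "0 0 -40" --pt "0 0 -40" --pt "0 0 -40" --pt "0 0 -20" --pt "0 0 0" --turn '[0,0,0,0,0,0,0,0,0,0,0,0,0,0,0,0]' --claw '[0.3,0.3,0.3,0.62,0.68,0.74,0.8,0.8,0.8,0.8,0.8,0.8,0.8,0.8,0.8,0.8]'

```text
time_s: 10.1
position: [0.4764, -0.0846, 0.2869]
tcp_rot: [-0.078, 0.997, -0.002, 0.004]
wrist_force: [0.3, -0.7, -0.9]
grip_width: 0.0685
```

```bash
cat > chk.py <<'E'
from h import *
import sys
im,d,cm=cap('scene',sys.argv[1]); P=cloud(d,cm)
b=w2b(P.reshape(-1,3)); z=P[...,2].ravel()
m=(abs(b[:,0])<.08)&(z>.17)&(z<.34)&(abs(b[:,1]+.12)<.09)
k=np.polyfit(z[m],b[m,1],1); print('angle',90-np.degrees(np.arctan(k[0])),m.sum())
k=(abs(z-.114)<.006)&(abs(b[:,0]+.16)<.04)&(abs(b[:,1]+.095)<.05); print('block top',k.sum(),cv2.minAreaRect(b[k].astype(np.float32)))
k=(z>.07)&(z<.1)&(abs(b[:,0])<.085)&(abs(b[:,1])<.115); print(k.sum())
for l in ['jar']:
    for r in manip.look_for('scene',l)+manip.mark_of('scene',l):
        u,v=np.round(r['uv']).astype(int); print(r['p'],u,v,np.round(P[v,u],3),np.round(w2b(P[v,u]),3))
im,d,cm=cap('top','t'+sys.argv[1]); P=cloud(d,cm)
b=w2b(P); z=P[...,2]
m=((z>.05)&(z<.104)&(abs(b[...,0])<.085)&(abs(b[...,1])<.115)).astype(np.uint8)
n,l,s,c=cv2.connectedComponentsWithStats(m)
for i in range(1,n):
    if s[i,4]>30:
        q=b[l==i]; zz=z[l==i]; t=zz>np.percentile(zz,90)-.008; print('top',s[i,4],'zmax',np.percentile(zz,90),cv2.minEnclosingCircle(q[t].astype(np.float32)),b2w(*q[t].mean(0)))
E
python3 chk.py s3.png; python3 -c "
from h import *
o=manip.get_obs();print(o['position'],o['time_s'],o['grip_width'])"
```

```text
angle 95.95369759435677 4192
block top 286 ((-0.15861776471138, -0.09261924028396606), (0.048733655363321304, 0.05400572717189789), 89.55583953857422)
521
0.61 294 257 [0.644 0.018 0.079] [ 0.024 -0.018]
0.97 289 277 [0.714 0.052 0.096] [0.098 0.005]
top 313 zmax 0.08733618044455334 ((0.0037778839468955994, -0.02639647386968136), 0.020929967984557152) [0.62550838 0.005743  ]
top 152 zmax 0.09900833485000686 ((0.004846702795475721, 0.06303912401199341), 0.00844122376292944) [0.61263528 0.09396593]
[ 0.47401505 -0.08370274  0.28121136] 10.3 0.06853252035271375
```

```bash
python3 - <<'E'
from h import *
plan((*b2w(-.16,-.026),.24,99),(*b2w(.0035,-.026),.24,99),(*b2w(.0035,-.026),.06,99))
E
```

```text
t 10.3 at [ 0.474  -0.0837  0.2812] yaw 98.97
turn -0.0 shift [-0.1 65.3 41.2]
turn 0 shift [-163.5    0.     0. ]
turn 0 shift [  0.   0. 180.]
```

View pics/s3.png

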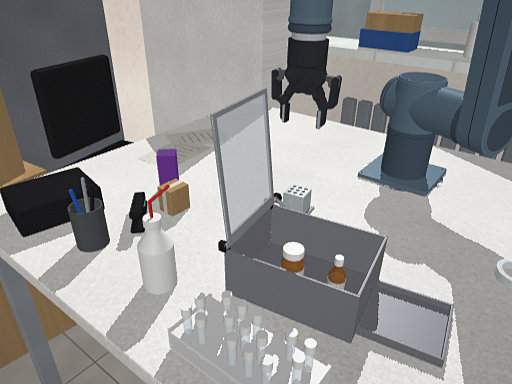

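The block stands at (296,198), the flap is propped upright, and the jar is at (293,260) with the slim bottle at (338,272). I'll go for the jar.

Call:
arm_command --pt "0 25 0" --pt "0 30 20" --pt "-10 10 21" --pt "-30 0 0" --pt "-40 0 0" --pt "-40 0 0" --pt "-30 0 0" --pt "-14 0 0" --pt "0 0 0" --pt "0 0 0" --turn '[0,0,0,0,0,0,0,0,0,0]' --claw '[0.85,0.85,0.85,0.85,0.85,0.85,0.85,0.85,0.85,0.85]'

```text
time_s: 11.3
position: [0.6256, 0.0059, 0.2395]
tcp_rot: [-0.078, 0.997, 0.0, -0.002]
wrist_force: [-0.2, -0.5, 0.1]
grip_width: 0.0725
```

```bash
python3 - <<'E'
from h import *
plan((*b2w(.0035,-.026),.052,99))
im,d,cm=cap('wrist','w4.png'); P=cloud(d,cm); b=w2b(P); z=P[...,2]
m=((z>.03)&(z<.104)&(abs(b[...,0])<.085)&(abs(b[...,1])<.115)).astype(np.uint8)
n,l,s,c=cv2.connectedComponentsWithStats(m)
for i in range(1,n):
    if s[i,4]>100:
        q=b[l==i]; zz=z[l==i]; t=zz>np.percentile(zz,90)-.008; print(s[i],'zmax',np.percentile(zz,90),cv2.minEnclosingCircle(q[t].astype(np.float32)),b2w(*q[t].mean(0)))
E
```

```text
t 11.3 at [0.6256 0.0059 0.2395] yaw 98.99
turn -0.0 shift [1.000e-01 5.000e-01 1.875e+02]
[ 233  152   41   52 1774] zmax 0.08655237920915078 ((0.004863019101321697, -0.025567801669239998), 0.02084256336092949) [0.62598419 0.00679389]
[ 315  159   41   40 1075] zmax 0.09979471465648283 ((0.006656977813690901, 0.06384775042533875), 0.008630304597318172) [0.61351458 0.09443513]
```

Call:
arm_command --pt "-1 0 20" --pt "0 0 40" --pt "0 0 40" --pt "0 0 35" --pt "0 0 25" --pt "0 0 17" --pt "0 0 10" --pt "0 0 0" --pt "0 0 0" --pt "0 0 0" --pt "0 0 0" --pt "0 0 0" --pt "0 0 0" --pt "0 0 0" --pt "0 0 0" --turn '[0,0,0,0,0,0,0,0,0,0,0,0,0,0,0]' --claw '[0.85,0.85,0.85,0.85,0.85,0.85,0.85,0.85,0.3,0.3,0.3,0.3,0.3,0.3,0.3]' --force 25

```text
time_s: 12.85
position: [0.6285, 0.0058, 0.056]
tcp_rot: [-0.078, 0.997, -0.0, 0.001]
wrist_force: [-0.6, 0.3, 5.4]
grip_width: 0.0452
```

Call:
arm_command --pt "0 0 -5" --pt "0 0 -15" --pt "0 0 -30" --pt "0 0 -40" --pt "0 0 -40" --pt "0 0 -20" --pt "0 0 0" --turn '[0,0,0,0,0,0,0]' --claw '[0.3,0.3,0.3,0.3,0.3,0.3,0.3]'

```text
time_s: 13.55
position: [0.6297, 0.0056, 0.2094]
tcp_rot: [-0.078, 0.997, -0.001, 0.004]
wrist_force: [0.3, -0.2, -1.8]
grip_width: 0.0452
```

```bash
python3 - <<'E'
from h import *
plan((*b2w(0,.195),.202,99),(*b2w(0,.195),.053,99))
cap('scene','s5.png')
E
```

```text
t 13.55 at [0.6297 0.0056 0.2094] yaw 98.98
turn -0.0 shift [  7.6 222.4   7.4]
turn 0 shift [  0.   0. 149.]
```

View pics/s5.png

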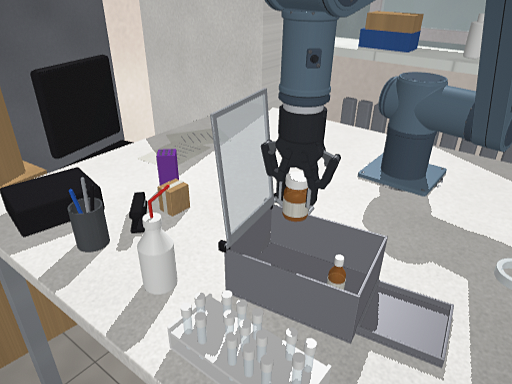

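The jar is gripped upright at (296,198), clear of the bin, and the flap is still open. I'll carry it to the shelf.

Call:
arm_command --pt "1 15 0" --pt "1 30 0" --pt "1 40 0" --pt "1 40 0" --pt "1 40 0" --pt "1 32 0" --pt "1 18 0" --pt "1 7 0" --pt "0 0 0" --pt "0 0 20" --pt "0 0 35" --pt "0 0 35" --pt "0 0 25" --pt "0 0 15" --pt "0 0 8" --pt "0 0 4" --pt "0 0 0" --pt "0 0 0" --turn '[0,0,0,0,0,0,0,0,0,0,0,0,0,0,0,0,0,0]' --claw '[0.3,0.3,0.3,0.3,0.3,0.3,0.3,0.3,0.3,0.3,0.3,0.3,0.3,0.3,0.3,0.3,0.3,0.3]'

```text
time_s: 15.4
position: [0.586, 0.224, 0.0636]
tcp_rot: [-0.078, 0.997, 0.0, 0.001]
wrist_force: [-0.3, 0.2, -3.0]
grip_width: 0.0452
```

```bash
python3 - <<'E'
from h import *
o=manip.get_obs(); print(o['position'],w2b(o['position']),o['wrist_force'],o['grip_width'])
im,d,cm=cap('scene','s6.png'); cv2.imwrite('pics/s6c.png',cv2.resize(im[200:384,250:500,::-1],None,fx=2.5,fy=2.5))
E
```

```text
[0.5860324  0.22401984 0.06359675] [-0.00135852  0.1951348 ] [-0.29934937  0.17408799 -3.0165613 ] 0.045171220219951326
```

View pics/s6c.png

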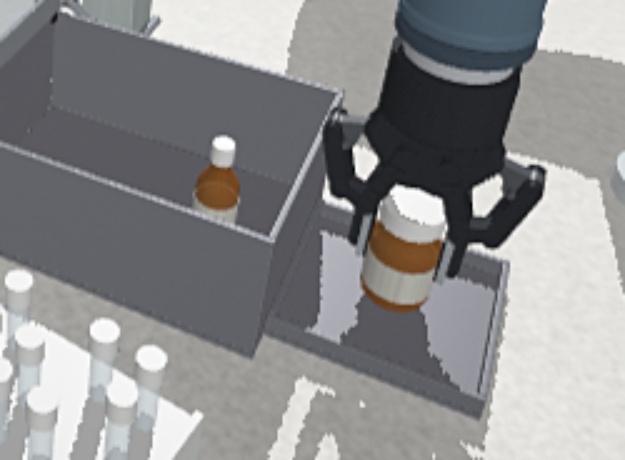

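The jar hangs a few mm above the middle of the tray, upright. I'll lower it in small steps.

Call:
arm_command --pt "0 0 3" --pt "0 0 2" --pt "0 0 1" --pt "0 0 0" --pt "0 0 0" --turn '[0,0,0,0,0]' --claw '[0.3,0.3,0.3,0.3,0.3]'

```text
time_s: 15.95
position: [0.5851, 0.224, 0.0563]
tcp_rot: [-0.078, 0.997, -0.0, -0.0]
wrist_force: [0.3, 1.1, -1.9]
grip_width: 0.0451
```

Call:
arm_command --pt "0 0 1" --pt "0 0 0.5" --pt "0 0 0" --turn '[0,0,0]' --claw '[0.3,0.3,0.3]'

```text
time_s: 16.25
position: [0.5853, 0.224, 0.0561]
tcp_rot: [-0.078, 0.997, 0.0, 0.0]
wrist_force: [-3.0, 0.7, 6.0]
grip_width: 0.0448
```

In contact with the tray (force rose to +6 N). Releasing.

Call:
arm_command --pt "0 0 0" --pt "0 0 0" --pt "0 0 0" --pt "0 0 0" --pt "0 0 0" --pt "0 0 -5" --pt "0 0 -15" --pt "0 0 -30" --pt "0 0 -40" --pt "0 0 -40" --pt "0 0 -40" --pt "0 0 -20" --pt "0 0 0" --turn '[0,0,0,0,0,0,0,0,0,0,0,0,0]' --claw '[0.6,0.65,0.75,0.8,0.8,0.8,0.8,0.8,0.8,0.8,0.8,0.8,0.8]'

```text
time_s: 17.55
position: [0.587, 0.2244, 0.2507]
tcp_rot: [-0.078, 0.997, 0.001, 0.005]
wrist_force: [0.4, -0.6, -0.1]
grip_width: 0.0682
```

```bash
python3 chk.py s7.png; python3 - <<'E'
from h import *
im,d,cm=cap('wrist'); P=cloud(d,cm); b=w2b(P); z=P[...,2]
m=(abs(b[...,0])<.06)&(abs(b[...,1]-.195)<.06)&(z>.05)&(z<.12); t=m&(z>np.percentile(z[m],80)-.006)
print('jar top z',np.median(z[t]),z[t].std(),cv2.minEnclosingCircle(b[t].astype(np.float32)))
print(manip.get_obs()['position'],manip.get_obs()['time_s'])
E
```

```text
angle 95.90129428411998 4177
block top 285 ((-0.15647955238819122, -0.09300404787063599), (0.0495462529361248, 0.050416551530361176), 1.4297977685928345)
177
0.87 412 301 [0.602 0.227 0.064] [0.015 0.196]
0.53 244 163 [ 0.653 -0.095  0.242] [ 0.015 -0.131]
0.84 405 317 [0.608 0.224 0.029] [0.02  0.192]
top 158 zmax 0.09957581612752318 ((0.0051877847872674465, 0.06269606202840805), 0.008213910274207592) [0.61270876 0.09361626]
jar top z 0.08577020160113333 0.0008735417828404167 ((-0.0032362756319344044, 0.19558793306350708), 0.020907478407025337)
[0.58418856 0.22370925 0.24311115] 17.8
```

View pics/s7.png

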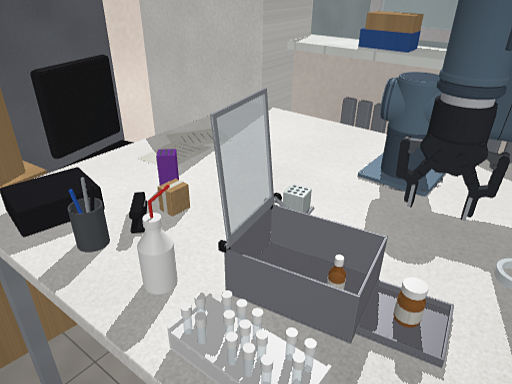

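The jar stands upright in the shelf at (411,303). The flap is propped at 96° by the block at (296,198), and the gripper is clear of both.

```bash
python3 -c "
from bench import manip
print(manip.hand_in())"
```

```text
the job is handed in; nothing more can be done
None
```

The job is done and handed in at about 18 s of the 64 s limit. I pushed the lever across with the grey metal block and stood it on the desk against the pin. Then I lifted the squat jar out and stood it on the side shelf.

- **Flap:** it measured 95.9°, about upright. It read 97° while the block was still gripped, settled to 96° on release, and did not change while I moved the jar.
- **Block:** it stands free at bin x ≈ -157 mm, y ≈ -93 mm.
- **Jar:** it stands upright at the middle of the shelf. Its top is level at 86 mm, as expected for an 80 mm jar on the 5 mm shelf floor.
- **Everything else:** the other bottle is still standing in the bin and the purple look-alike was not touched. The gripper is well clear of everything. The wrist force stayed below about 10 N in every reading I took.

No check failed. The one disagreement was a second, lower-confidence "jar" report (0.53) that fell on the flap; the picture and depth showed it was false.

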